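Open the sprung jaw onto its stop pin and slide the block into the jig

TASK

Push the green sprung jaw of the holding jig back, away from the fence, as far as it goes, then let it come back so that it latches half-way on its stop pin and stays open. Then slide the maple block along the fence into the open bay until its end is against the end stop, and leave it there. Use the fingertips only: do not grip or lift anything, and leave the things standing around the jig where they are.

Things in the scene. Friction and masses are not known exactly. Their poses are not given: they have to be found in the camera images.
- jig: Fixed holding jig on a dark steel L-shaped bed 12 mm thick. Origin at bench height under the bay; x from fence to jaw (away from the robot, the way the jaw is pushed), y along the fence to the end stop (left), z up. In mm: bed x -100..105, y -60..100, and x -100..0 on to y -230; alu fence x -93..-75, y -215..85, top z 34; end stop face y 62, x -75..-41, top z 34. Bay: between fence and jaw.
- jaw (a joint): Slide of the green wedge jaw along jig +x, m. 0 home: bay 32 mm wide. 0.024 latched on the pin: bay 56 mm. 0.042: end of travel. Spring back: 4 N at 0, 8.5 N at the end; riding over the pin adds up to 5 N, damping 2 N at 50 mm/s. Let go from beyond 0.026 it returns only to 0.024, held by the pin; from less, to 0.
- jaw_face (a point): Centre of the black rubber push pad on the jaw's upright front face (towards the fence, normal along jig -x); moves with the jaw. The face spans jig y -45..55 mm, from the bed to z 74 mm; this point is at z 57. Above z 34 it can be pushed over the top of the fence. Behind the face the jaw slopes down.
- stop_pin: Brass spring stop pin, 8 mm across, upright beside the jaw's left end at jig x 0, y 67 mm, dome at z 34 mm; origin at the bench under it. The jaw's tooth presses it down going back; it springs up behind the tooth and stops the return by itself. It need not be touched.
- block_centre (a point): Centre of the loose maple block, 50x120x25 mm (its x, y, z), 50 to 120 g, lying flat on the jig's bed beside the fence and to the right of the jaw, long side along the fence; centre at z 24.5 mm. It cannot enter the bay while the jaw is home.
- bay_home (a point): Point of the jig where the block's centre is when it lies in the middle of the bay's width with its end against the end stop: jig x -47.5, y 2, z 24.5 mm. The width leaves it 3 mm of play either way.
- spool: Loose spool of blue thread, 41 mm across and 50 mm high, standing on the bench; origin at the centre of its underside. Leave alone.
- tape_roll: Loose roll of white linen tape, 66 mm across and 30 mm high, lying on the bench; origin at the centre of its underside. Leave alone.
- wax: Loose cake of yellow beeswax, 36 x 52 x 19 mm, on the bench; origin at the centre of its underside. Leave alone.
Not all that is in view belongs to the job. What is shaped like the part that bears block_centre but white is not meant.

How it is judged (in metres and radians):
On the way, in this order (a step that is already met when the one before it is completed fails the run):
1. the jaw has been pushed back to the end of its travel (within 5 mm) (value of joint jaw above 0.037 m), for 0.05 s.
2. the jaw is let go and rests latched on the stop pin (within 2.5 mm of mid position), the fingers off the jig (value of joint jaw between 0.0215 and 0.0265 m and contact force between the fingers and jig below 0.3 N), for 0.3 s.
3. the block lies in the bay with its end at the end stop (within 5 mm) (y of block_centre in the frame of jig above -0.003 m), for 0.2 s.
At the end, for the whole second after the job is handed in: The jaw rests latched on its stop pin (joint 24 mm, within 2.5 mm); the block lies flat in the bay between fence and jaw, its end within 5 mm of the end stop, at rest (value of joint jaw between 0.0215 and 0.0265 m and y of block_centre in the frame of jig between -0.003 and 0.005 m and x of block_centre in the frame of jig between -0.055 and -0.04 m and z of block_centre in the frame of jig between 0.021 and 0.028 m and angle between the y axis of block_centre and the y axis of jig, either way round below 0.12 rad and linear speed of block below 0.01 m/s); the robot touches nothing.
It fails at once if the block is lifted more than 8 mm off the bed (z of block_centre in the frame of jig above 0.0325 m).
It fails at once if the block is tipped (angle between block_centre's own z axis and vertical above 0.2 rad).
It fails at once if the thread spool, tape roll or beeswax is moved by more than 15 mm (distance of any of spool, tape_roll, wax from where it was at the start of the episode above 0.015 m).
It also fails if it takes over 56 s, if anything falls off the work surface, if the arm or the gripper's body presses on something with over 40 N, if the wrist force passes 120 N, or if a joint passes its speed limit or range.

ROBOT

A 6-joint arm with a two-finger parallel gripper is mounted at the origin on the work surface; the furniture and walls round the work are solid. World frame = base frame: x ahead of the robot, y to its left, z up, the work surface at z = 0. Lengths are in mm, angles in rad, forces in N, time in s.
With the tool pointing down it reaches from about 275 to 825 mm from the base axis. Payload 5.2 kg.
Tool frame: the origin (TCP) lies at the very end of the fingers, on their centre line; the grasp point (between the pads) lies 19 mm behind it; z points along the fingers, y is the direction in which the jaws open and shut (so a half turn about z gives the same grasp; the last joint's range is limited). The gripper opens to 93 mm and grips with 3 to 60 N. Pads are 15 mm wide; open, the fingers measure 128 mm over their backs; the gripper's body (75 mm by 188 mm) begins 65 mm behind the grasp point.
Start: joints at [-1.425, 0.259, 1.535, -0, 1.348, -0.203], TCP at [187.994, -516.878, 186.253] pointing down, gripper open.
Joint ranges: [-3.14, 3.14], [-0.91, 2.08], [0.19, 2.58], [-1.22, 4.36], [0.22, 2.71], [-3.12, 3.12]. Speed limits (rad/s): [2.57, 2.57, 3.14, 3.14, 3.14, 3.14].

INTERFACE

Orientations are given as [roll, pitch, yaw] about the fixed x, y, z axes, in that order (R = Rz(yaw) Ry(pitch) Rx(roll)).
In Python, from bench import robot gives the robot as it stands. The module is installed in compiled form; this text tells all that it offers. Calls block until the motion is done:
- robot.move_ptp(position, orientation): joint-space move of the TCP to a pose.
- robot.move_linear(position, ori=None, speed=150, f_stop=None): straight line of the TCP; ori=None keeps the orientation; speed is the mean speed in mm/s. With f_stop (N) it stops when the force on the tool has changed by that much, and returns True; else False.
- robot.move_j(angles): joint-space move.
- robot.move_gripper(opening): opening from 0.0 (shut) to 1.0 (fully open); the grip force is fixed at half the most; returns when the fingers have stopped.
- robot.sleep(seconds).
- robot.inverse_kinematics(position, orientation): joint angles nearest the present ones, or None.
- robot.get_image(name): name is "scene" or "top"; returns a dict with "img" (480x640x3 uint8, blue, green, red), "fovy" (degrees; the focal length in pixels is half the picture's height over the tangent of half this angle, whatever the lens; pixels are square), "cx", "cy" (the principal point, pixels), "k1" (the pictures are not rectified: a ray, as slopes to the right and down, at radius r is drawn at 1 + k1 r^2 times it, then the intrinsics apply), "eye" and "orientation" of the camera in the world. Camera axes: x right, y down, z forward; pixel columns grow to the right and rows downward; lengths in mm; the calibration is good to about 2 mm. A picture is of the moment at which its call begins. There is no depth.
A pose or a line that the arm cannot do raises robot.MotionError and nothing moves.
- robot.hand_in(): hands the job in, once; it reports no verdict.
Readings, each from a call of its own:
- robot.current_t(): time.
- robot.current_qpos(): joint angles.
- robot.current_joint_vel(): joint speeds.
- robot.current_joint_efforts(): joint torques, N m.
- robot.current_tcp_pos(): TCP position.
- robot.current_eef_rot(): TCP orientation.
- robot.current_contact_force(): force on the tool from outside, world axes, zero at the start.
- robot.current_ft_torque(): the same for the moment, N m.
- robot.current_gripper_width(): opening from 0.0 (shut) to 1.0 (fully open).
Only numpy, scipy, OpenCV 4.12 (cv2) and the standard library are available. Lean on these libraries where they do the work, as an engineer would, in place of code of your own. Each camera call takes 0.05 s, during which the arm holds its last target.

## Working session

There is one attempt and no reset: what is moved stays moved. The work goes in short steps, each a Python script; the robot and the scene stay as the last script left them, time stands still between calls to the robot, and variables do not carry over. Pictures are saved under pics/ and viewed, and the job is handed in when it is done.

```bash
mkdir -p pics
python3 - <<'E'
from bench import robot
import cv2
for n in("scene","top"):
    d=robot.get_image(n); cv2.imwrite(f"pics/{n}0.png",d["img"])
    print(n,{k:v for k,v in d.items() if k!="img"})
print(robot.current_t(),robot.current_eef_rot(),robot.current_gripper_width())
E
```

```text
scene {'fovy': 57.538715739901676, 'cx': 329.8222511419038, 'cy': 237.29267893022134, 'k1': -0.01007586011146637, 'eye': array([172.25952182, 761.40285581, 652.32926636]), 'orientation': array([-2.18103895, -0.02183633, -2.6354363 ])}
top {'fovy': 52.640044185080086, 'cx': 327.1218328842471, 'cy': 235.02237833158716, 'k1': -0.042453051733518446, 'eye': array([ 467.33650567,    6.32267758, 1022.62163229]), 'orientation': array([-3.0813467 ,  0.0147508 , -1.56428397])}
0.1 [-3.14002067e+00 -3.11267085e-04  3.48834076e-01] 0.9996198294551608
```

View pics/scene0.png

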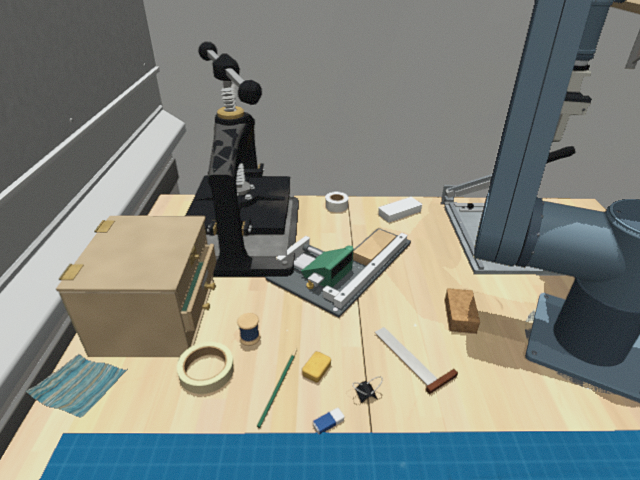

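View pics/top0.png

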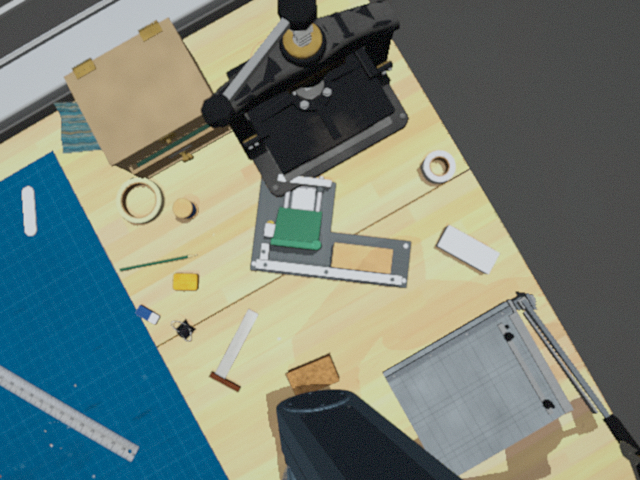

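Candidates for the block, in top-camera pixels: the tan slab on the jig bed at (360,257), the white slab on the bench at (467,250), which is excluded by its colour, and the brown cork-like block at (313,373). I choose the one on the jig and will check it in a crop.

Run:
```python
import cv2
t=cv2.imread("pics/top0.png"); c=t[165:300,240:420]; cv2.imwrite("pics/c1.png",cv2.resize(c,None,fx=4.4,fy=4.4,interpolation=cv2.INTER_CUBIC))
t=cv2.imread("pics/scene0.png"); c=t[195:325,255:425]; cv2.imwrite("pics/c2.png",cv2.resize(c,None,fx=4.6,fy=4.6,interpolation=cv2.INTER_CUBIC))
```

```text
(no output)
```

View pics/c1.png

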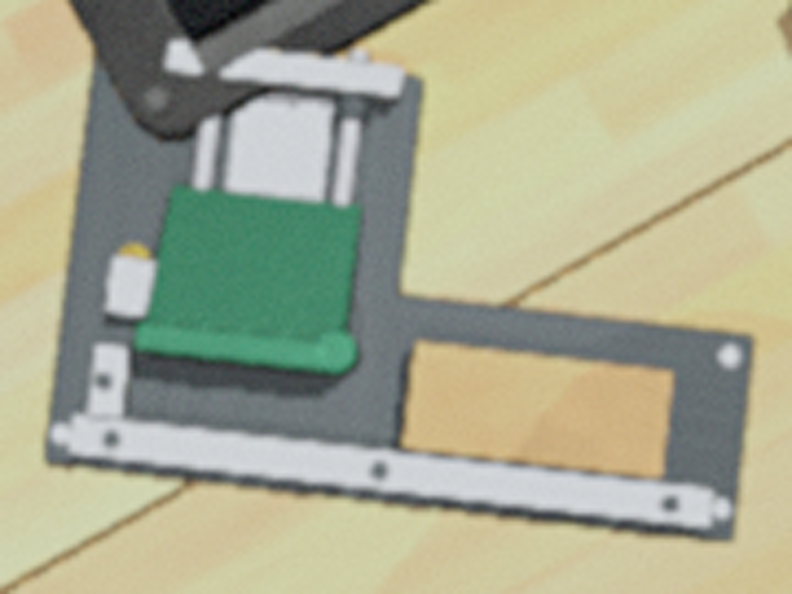

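View pics/c2.png

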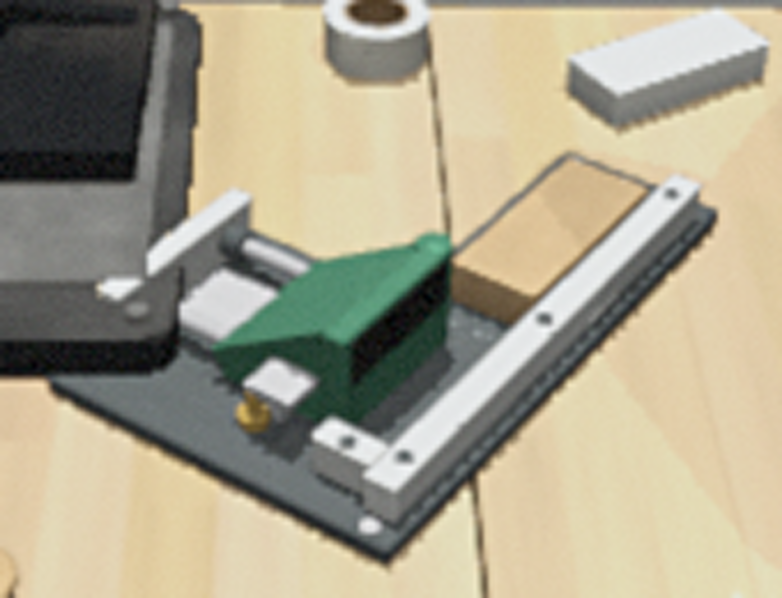

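```bash
cat > h.py <<'E'
import numpy as np, cv2
from scipy.spatial.transform import Rotation as Ro
CAM={"scene":(57.538715739901676,329.8222511419038,237.29267893022134,-0.01007586011146637,[172.25952182,761.40285581,652.32926636],[-2.18103895,-0.02183633,-2.6354363]),
"top":(52.640044185080086,327.1218328842471,235.02237833158716,-0.042453051733518446,[467.33650567,6.32267758,1022.62163229],[-3.0813467,0.0147508,-1.56428397])}
def proj(n,P):
    f,cx,cy,k,e,o=CAM[n]; F=240/np.tan(np.radians(f)/2)
    c=(np.atleast_2d(P)-e)@Ro.from_euler('xyz',o).as_matrix()
    s=c[:,:2]/c[:,2:]; s=s*(1+k*(s**2).sum(1,keepdims=True))
    return s*F+[cx,cy]
def ray(n,px,z):
    f,cx,cy,k,e,o=CAM[n]; F=240/np.tan(np.radians(f)/2)
    d=(np.array(px,float)-[cx,cy])/F; s=d.copy()
    for _ in range(20): s=d/(1+k*(s**2).sum())
    r=Ro.from_euler('xyz',o).as_matrix()@[*s,1]
    return np.array(e)+r*(z-e[2])/r[2]
def j2w(p,P):
    P=np.atleast_2d(np.array(P,float)); c,s=np.cos(p[2]),np.sin(p[2])
    return np.c_[p[0]+c*P[:,0]-s*P[:,1],p[1]+s*P[:,0]+c*P[:,1],P[:,2]]
def w2j(p,W):
    W=np.atleast_2d(np.array(W,float)); c,s=np.cos(p[2]),np.sin(p[2]); d=W[:,:2]-p[:2]
    return np.c_[c*d[:,0]+s*d[:,1],-s*d[:,0]+c*d[:,1],W[:,2]]
E
cat > fit.py <<'E'
from h import *
from scipy.optimize import least_squares
T=[((-100,100,12),(48,460)),((-100,-230,12),(733,538)),((0,-230,12),(752,337)),((0,-60,12),(401,295)),((105,-60,12),(424,82))]
S=[((-100,100,12),(388,556)),((-100,-230,12),(716,210)),((-93,85,34),(396,491)),((-75,-215,34),(660,180))]
tp=np.array([[240+u/4.4,165+v/4.4] for _,(u,v) in T])-.4
sp=np.array([[255+u/4.6,195+v/4.6] for _,(u,v) in S])-.4
def r(p,n=None):
    a=proj("top",j2w(p,[a for a,_ in T]))-tp; b=proj("scene",j2w(p,[a for a,_ in S]))-sp
    if n=="top":return a.ravel()
    if n=="scene":return b.ravel()
    return np.r_[a.ravel(),b.ravel()]
for n in("top","scene",None):
    q=least_squares(r,[450,0,0],args=(n,),loss='soft_l1'); print(n,q.x,np.round(r(q.x).reshape(-1,2),1).tolist())
p=q.x
for c in[(405,447),(662,476),(673,372),(414,341)]:
    w=ray("top",(239.6+c[0]/4.4,164.6+c[1]/4.4),37); print("blk",np.round(w2j(p,w),1))
for n,px in(("spool",(184,213)),("tape",(438,167)),("wax",(185,282))): print(n,ray("top",px,0).round())
for px in((272,193),(300,180)): print("press base",w2j(p,ray("top",px,30)).round(),ray("top",px,30).round())
np.save("pose.npy",p)
E
python3 fit.py
```

```text
top [ 5.42557785e+02  7.43670549e+01 -1.09790912e-01] [[-1.8, 0.9], [0.2, 1.7], [1.0, -0.5], [-0.3, -0.3], [0.3, -1.4], [0.2, -0.9], [1.7, -0.2], [0.1, -0.2], [3.4, -1.5]]
scene [ 5.43608979e+02  7.87326890e+01 -9.25034090e-02] [[-3.2, 1.3], [-0.9, -0.6], [-0.9, -2.9], [-2.3, -1.3], [-2.6, -2.5], [-0.1, 0.1], [-0.4, -0.4], [-0.3, 0.8], [1.3, -1.5]]
None [543.07733643  75.26328808  18.74299291] [[-2.1, 0.8], [-0.1, 1.1], [0.6, -1.1], [-0.7, -0.7], [-0.3, -1.8], [0.0, -0.7], [1.2, -0.3], [-0.1, -0.0], [2.9, -1.6]]
blk [[-72.4 -71.7  37. ]]
blk [[ -72.4 -190.7   37. ]]
blk [[ -24.2 -190.7   37. ]]
blk [[-23.4 -70.4  37. ]]
spool [574. 328.   0.]
tape [ 675. -213.    0.]
wax [428. 322.   0.]
press base [[64. 68. 30.]] [613. 136.  30.]
press base [[97. 13. 30.]] [641.  78.  30.]
```

```bash
cat > ov.py <<'E'
from h import *
import sys
p=np.load("pose.npy"); p[2]=-0.1075; np.save("pose.npy",p)
for n in("top","scene"):
    im=cv2.imread(f"pics/{n}0.png"); im=cv2.resize(im,None,fx=4,fy=4,interpolation=cv2.INTER_CUBIC)
    def pl(P,c): cv2.polylines(im,[((proj(n,j2w(p,P))+.5)*4).astype(int)],True,c,1)
    pl([(-100,100,12),(-100,-230,12),(0,-230,12),(0,-60,12),(105,-60,12),(105,100,12)],(0,0,255))
    pl([(-93,85,34),(-93,-215,34),(-75,-215,34),(-75,85,34)],(255,0,255))
    pl([(-43,-45,74),(-43,55,74),(-43,55,12),(-43,-45,12)],(255,0,0))
    pl([(-75,-191,37),(-75,-71,37),(-25,-71,37),(-25,-191,37)],(0,255,255))
    u,v=proj(n,j2w(p,[(-40,-60,20)]))[0]*4
    u,v=int(u),int(v); cv2.imwrite(f"pics/ov_{n}.png",im[max(0,v-290):v+290,u-390:u+390])
print(p)
for px in((215,108),(297,10),(230,125),(390,90)): print(px,[ray("top",px,z).round() for z in(30,200,350)])
for px in((207,50),(250,92),(250,265)): print(px,[ray("scene",px,z).round() for z in(30,200,350)])
E
python3 ov.py
```

```text
[ 5.43077336e+02  7.52632881e+01 -1.07500000e-01]
(215, 108) [array([793., 259.,  30.]), array([737., 215., 200.]), array([688., 177., 350.])]
(297, 10) [array([1007.,   89.,   30.]), array([915.,  75., 200.]), array([833.,  62., 350.])]
(230, 125) [array([757., 226.,  30.]), array([707., 188., 200.]), array([663., 155., 350.])]
(390, 90) [array([ 832., -108.,   30.]), array([770., -89., 200.]), array([714., -71., 350.])]
(207, 50) [array([ 2252., -1425.,    30.]), array([1684., -828.,  200.]), array([1182., -301.,  350.])]
(250, 92) [array([1490., -871.,   30.]), array([1130., -425.,  200.]), array([812., -32., 350.])]
(250, 265) [array([694., 165.,  30.]), array([552., 328., 200.]), array([426., 471., 350.])]
```

View pics/ov_top.png

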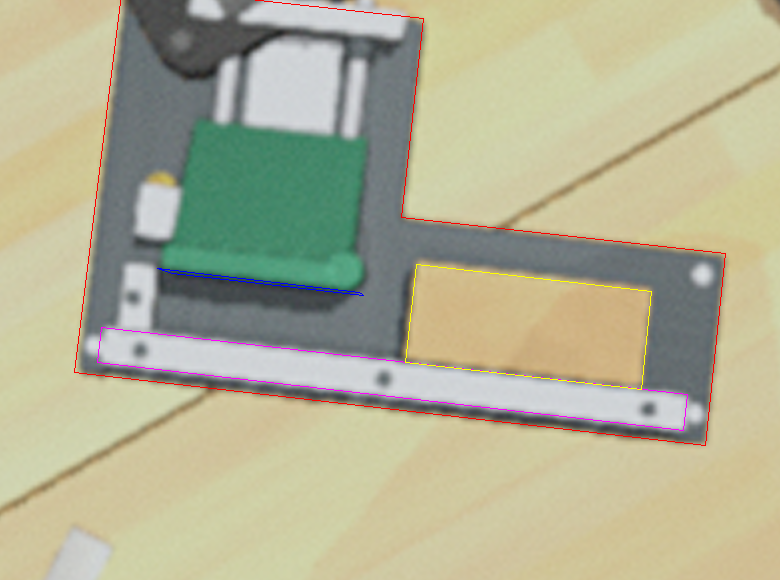

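View pics/ov_scene.png

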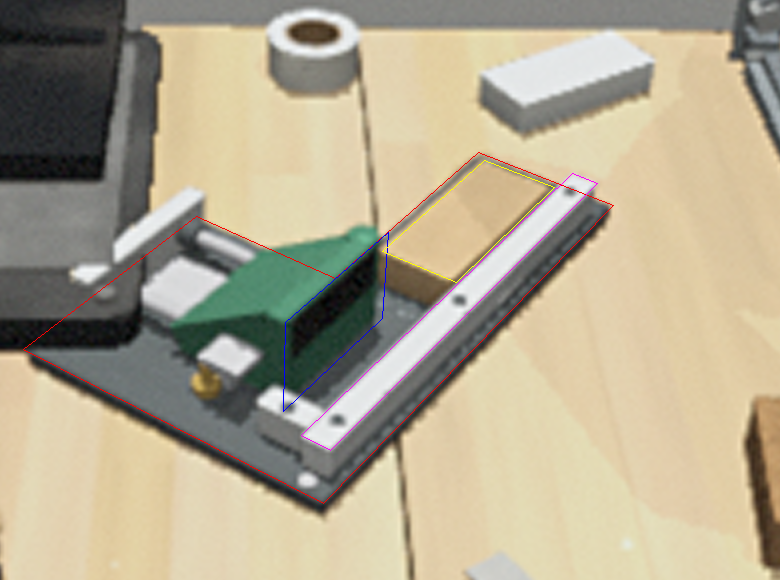

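The crop confirms the maple block on the bed, at jig (-50,-131). The white slab is the decoy. Both overlays fit to about 2 mm, and the press frame is clear of the tool. Now I'll push the jaw.

Run:
```python
from h import *; from bench import robot
p=np.load("pose.npy"); O=[np.pi,0,p[2]]
W=lambda *a: j2w(p,[a])[0].tolist()
J=lambda: w2j(p,robot.current_tcp_pos())[0].round(1)
robot.move_gripper(0.0)
robot.move_ptp(W(-82,5,170),O)
robot.move_linear(W(-82,5,52),O,speed=120)
print(robot.current_t(),J(),robot.current_contact_force())
print(robot.move_linear(W(-25,5,52),O,speed=30,f_stop=2.5),J(),robot.current_contact_force())
d=robot.get_image("scene"); cv2.imwrite("pics/s1.png",d["img"][150:350,200:480].repeat(2,0).repeat(2,1))
```

```text
5.05 [-81.4   5.   52.6] [ 0.90221999  0.2308781  -0.59427079]
False [-25.1   5.   52. ] [-0.43902832  0.3255664   0.01576615]
```

View pics/s1.png

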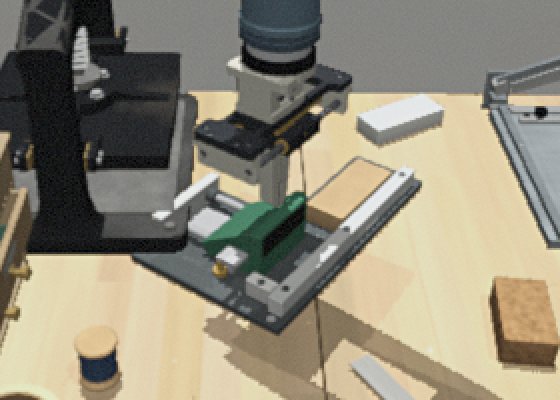

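Run:
```python
from h import *; from bench import robot
p=np.load("pose.npy")
t=robot.current_tcp_pos(); print(t,robot.current_eef_rot(),robot.current_gripper_width())
for n in("scene","top"):
    print(proj(n,[t]),proj(n,[t+np.array([0,0,80])]))
    im=cv2.resize(robot.get_image(n)["img"],None,fx=4,fy=4,interpolation=cv2.INTER_CUBIC)
    u,v=(proj(n,[t])[0]*4).astype(int); cv2.circle(im,(u,v),6,(0,0,255),2)
    cv2.imwrite(f"pics/z_{n}.png",im[v-290:v+290,u-390:u+390])
```

```text
[518.62585051  82.94171868  52.01729652] [ 3.14156928e+00  7.10788431e-05 -1.07431739e-01] 0.0061360043245403065
[[335.63723496 262.58562051]] [[336.75422363 232.78038014]]
[[296.23163822 238.41646551]] [[292.83044999 236.10398995]]
```

View pics/z_scene.png

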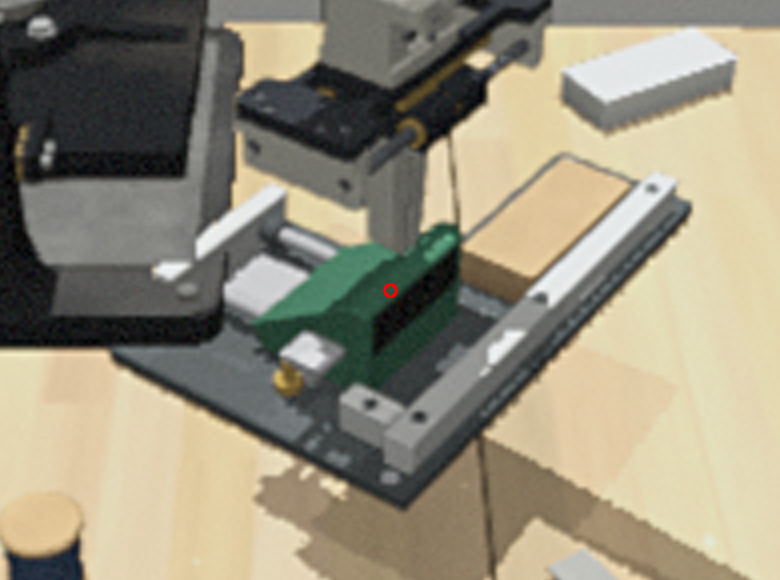

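View pics/z_top.png

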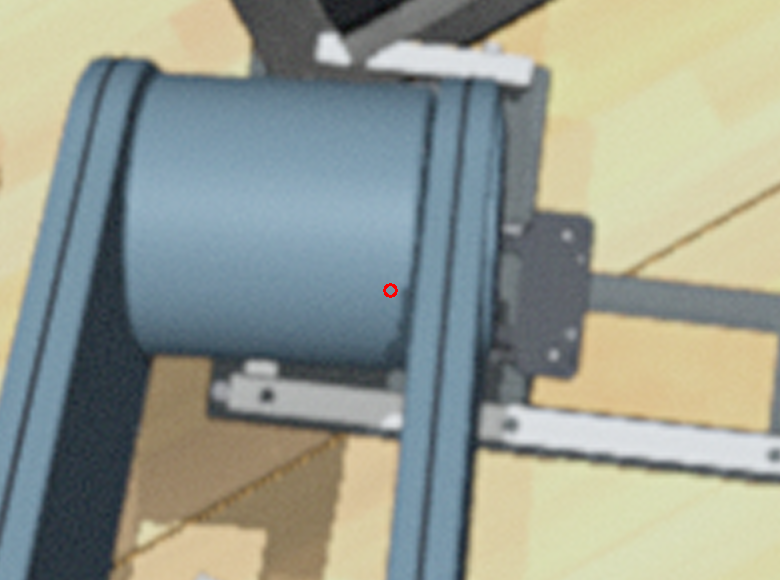

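Run:
```python
from h import *; from bench import robot
p=np.load("pose.npy")
im=robot.get_image("scene")["img"][215:290,280:380]
im=cv2.resize(im,None,fx=8,fy=8,interpolation=cv2.INTER_CUBIC)
t=robot.current_tcp_pos()
for z in(0,22,84):
  u,v=((proj("scene",[t+np.array([0,0,z])])[0]-[280,215]+.5)*8).astype(int); cv2.circle(im,(u,v),5,(0,0,255),1)
cv2.imwrite("pics/zz.png",im); print(robot.current_contact_force(),robot.current_ft_torque(),robot.current_t())
```

```text
[-0.46443159 -0.1834246   0.14329758] [ 0.10645475  0.04607163 -0.03468243] 7.3
```

View pics/zz.png

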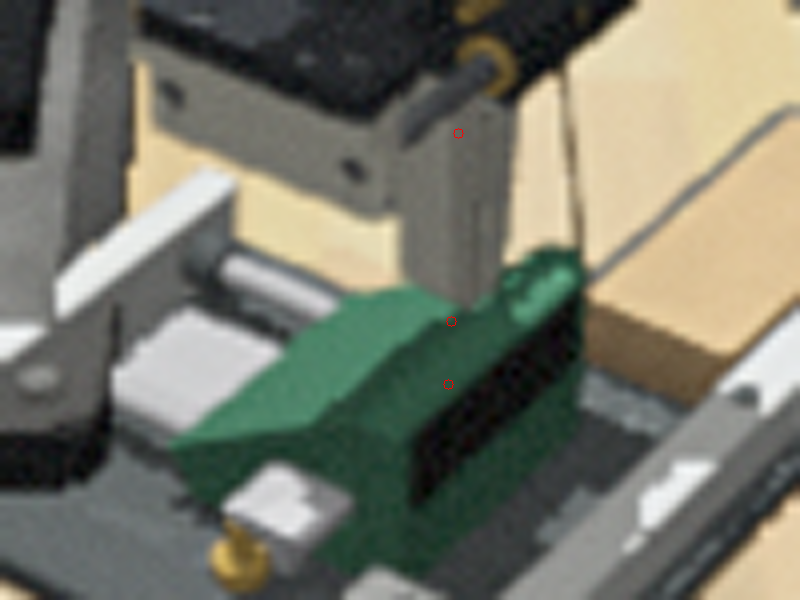

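The force is zero and the jaw hasn't moved, yet the TCP reads 18 mm past where the face stands. Either the finger tip isn't where it's reported, or the image misleads. I'll lift and look at the free tip.

Run:
```python
from h import *; from bench import robot
p=np.load("pose.npy")
t=robot.current_tcp_pos(); robot.move_linear([t[0],t[1],120],speed=100,f_stop=6)
t=robot.current_tcp_pos(); print(t,robot.current_contact_force(),robot.current_t())
u0,v0=proj("scene",[t])[0].astype(int)
im=robot.get_image("scene")["img"][v0-30:v0+45,u0-50:u0+50]
im=cv2.resize(im,None,fx=8,fy=8,interpolation=cv2.INTER_CUBIC)
for z in(0,28,84):
  u,v=((proj("scene",[t+np.array([0,0,z])])[0]-[u0-50,v0-30]+.5)*8).astype(int); cv2.circle(im,(u,v),5,(0,0,255),1)
cv2.imwrite("pics/zz2.png",im)
```

```text
[518.21447691  82.93997804 119.47351797] [0.26992218 0.83570916 0.12625442] 8.1333
```

View pics/zz2.png

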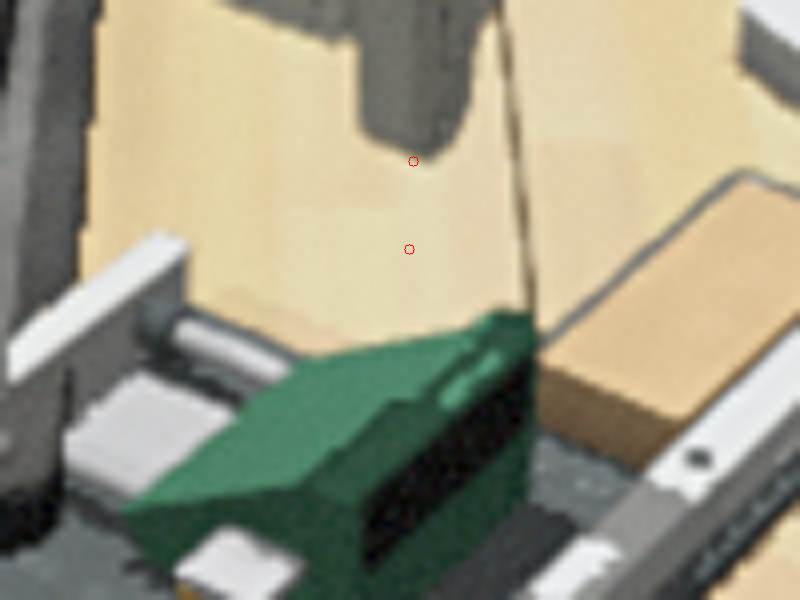

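The visible tip ends about 28 mm above the reported TCP, which explains the finger passing over the jaw without touching it. I'll measure the offset by touching the fence top (z 34) gently.

Run:
```python
from h import *; from bench import robot
p=np.load("pose.npy"); O=[np.pi,0,p[2]]
W=lambda *a: j2w(p,[a])[0].tolist()
J=lambda: w2j(p,robot.current_tcp_pos())[0].round(1)
robot.move_linear(W(-84,5,55),O,speed=130,f_stop=6)
f0=robot.current_contact_force()
print(robot.move_linear(W(-84,5,2),O,speed=25,f_stop=3),J(),robot.current_contact_force()-f0,robot.current_t())
im=robot.get_image("scene")["img"][200:290,290:410]
cv2.imwrite("pics/t1.png",cv2.resize(im,None,fx=6,fy=6,interpolation=cv2.INTER_CUBIC))
```

```text
False [-83.9   5.    2.1] [-0.71936093  0.52781648  0.35557226] 11.275
```

View pics/t1.png

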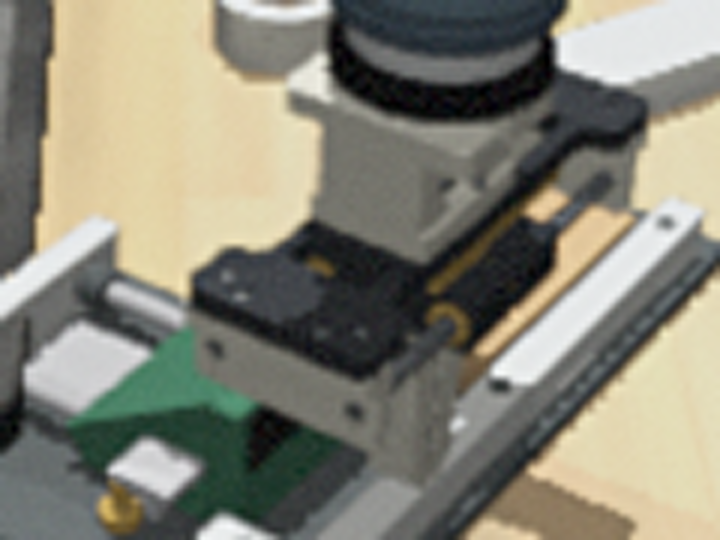

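Run:
```python
from h import *; 
p=np.load("pose.npy")
for z in(2,20,34,40,86): print(z,((proj("scene",j2w(p,[(-84,5,z)]))[0]-[290,200]+.5)*6).round())
```

```text
2 [404. 544.]
20 [407. 507.]
34 [409. 478.]
40 [410. 465.]
86 [418. 365.]
```

Run:
```python
from h import *; from bench import robot
p=np.load("pose.npy"); O=[np.pi,0,p[2]]
W=lambda *a: j2w(p,[a])[0].tolist()
J=lambda: w2j(p,robot.current_tcp_pos())[0].round(1)
f0=robot.current_contact_force()
try: print(robot.move_linear(W(-84,5,-14),O,speed=20,f_stop=3),J(),robot.current_contact_force()-f0,robot.current_t())
except robot.MotionError as e: print(e)
```

```text
True [-83.9   5.    1.9] [-0.43321567 -1.26765056  5.12201189] 11.5417
```

The touch was immediate at TCP z 1.9 (5 N upward), so with the gripper shut the tip is 32 mm above the reported TCP. I'll correct for that and push the jaw.

```bash
cat >> h.py <<'E'
D=32.0
E
python3 - <<'E'
from h import *; from bench import robot
p=np.load("pose.npy"); O=[np.pi,0,p[2]]
W=lambda x,y,z: j2w(p,[(x,y,z-D)])[0].tolist()
J=lambda: (w2j(p,robot.current_tcp_pos())[0]+[0,0,D]).round(1)
robot.move_linear(W(-84,5,48),O,speed=60)
f0=robot.current_contact_force()
print(robot.move_linear(W(-30,5,48),O,speed=30,f_stop=2.5),J(),robot.current_contact_force()-f0,robot.current_t())
im=robot.get_image("scene")["img"][200:290,290:410]
cv2.imwrite("pics/t2.png",cv2.resize(im,None,fx=6,fy=6,interpolation=cv2.INTER_CUBIC))
E
```

```text
True [-52.3   5.   47.6] [-0.72728575 -0.6355228   0.28244122] 13.025
```

View pics/t2.png

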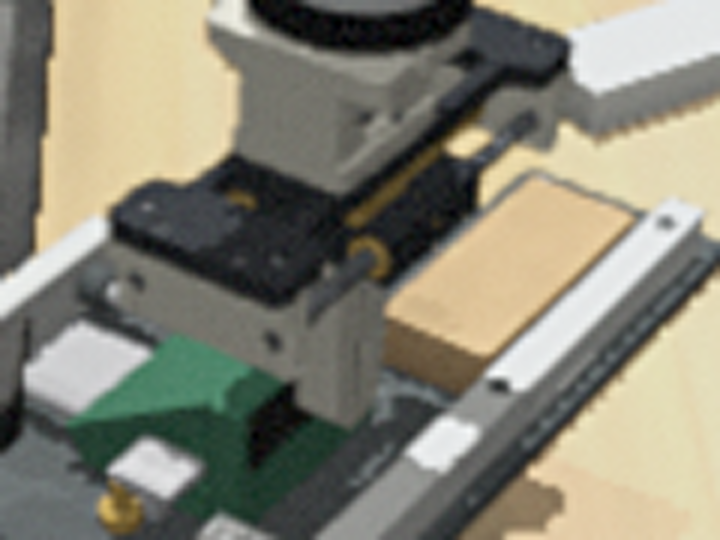

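Contact is at x -52.3, as predicted, with the finger on the pad. I'll push to the end of travel.

Run:
```python
from h import *; from bench import robot
p=np.load("pose.npy"); O=[np.pi,0,p[2]]
W=lambda x,y,z: j2w(p,[(x,y,z-D)])[0].tolist()
J=lambda: (w2j(p,robot.current_tcp_pos())[0]+[0,0,D]).round(1)
f=lambda: (robot.current_contact_force()-f0).round(1)
f0=np.array([0,0,0])
print(robot.move_linear(W(-25,5,48),O,speed=35,f_stop=25),J(),f())
print(robot.move_linear(W(-5,5,48),O,speed=30,f_stop=20),J(),f(),robot.current_t())
robot.sleep(0.2);print(J(),f())
im=robot.get_image("scene")["img"][200:290,290:410]
cv2.imwrite("pics/t3.png",cv2.resize(im,None,fx=6,fy=6,interpolation=cv2.INTER_CUBIC))
```

```text
False [-27.8   4.9  47.2] [-5.2 -0.4  2.2]
False [-10.5   4.9  47.2] [-13.    1.1  10. ] 14.8333
[-10.5   4.9  47.2] [-14.2   0.1   8.9]
```

View pics/t3.png

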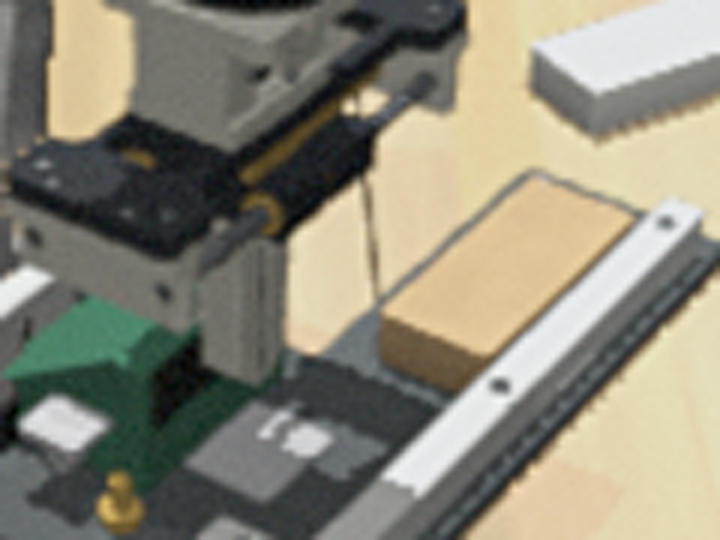

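Travel is 41.8 mm and the arm has stalled at the end of travel. The tooth is past the pin, which is up. Now let it return.

Run:
```python
from h import *; from bench import robot
p=np.load("pose.npy"); O=[np.pi,0,p[2]]
W=lambda x,y,z: j2w(p,[(x,y,z-D)])[0].tolist()
J=lambda: (w2j(p,robot.current_tcp_pos())[0]+[0,0,D]).round(1)
robot.move_linear(W(-55,5,50),O,speed=40)
print(J(),robot.current_contact_force())
robot.move_linear(W(-60,5,110),O,speed=120)
robot.sleep(0.3)
im=robot.get_image("scene")["img"][200:290,290:410]
cv2.imwrite("pics/t4.png",cv2.resize(im,None,fx=6,fy=6,interpolation=cv2.INTER_CUBIC))
# next: above start of block push
O2=[np.pi,0,p[2]+np.pi/2]; q=robot.current_qpos()
for dy in(np.pi/2,-np.pi/2):
    s=robot.inverse_kinematics(W(-50,-225,110),[np.pi,0,p[2]+dy]); print(s)
print(q,robot.current_t())
```

```text
[-54.7   5.   50. ] [ 0.62149307 -0.62815396  0.28062943]
[-0.52379242  0.25759191  1.82541838  0.          1.05858236 -0.41629242]
[-5.23792423e-01  2.57591908e-01  1.82541838e+00 -4.44089210e-16
  1.05858236e+00  2.72530023e+00]
[-5.01649130e-02  2.60276698e-01  1.82328492e+00 -1.85878205e-05
  1.05913107e+00  1.62822599e+00] 17.4833
```

View pics/t4.png

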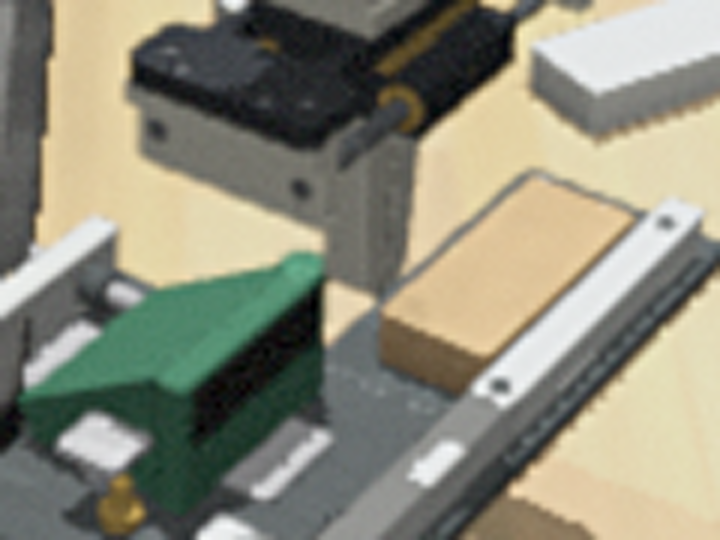

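Latched: the tooth rests on the pin and the jaw is open. Before the next move I'll check how high the gripper body really is above the tip.

Run:
```python
from h import *; 
p=np.load("pose.npy")
for z in(86,118): print(z,[((proj("scene",j2w(p,[P]))[0]-[290,200]+.5)*6).round() for P in((-84-37.5,5+94,z),(-84+37.5,5+94,z))])
```

```text
86 [array([361., 553.]), array([173., 462.])]
118 [array([366., 476.]), array([174., 387.])]
```

The body sits about 84 mm above the real tip, so the whole tool is about 32 mm higher than reported and clearance is ample. I'll re-zero by touching the bed behind the block, then push the block.

Run:
```python
from h import *; from bench import robot
p=np.load("pose.npy"); O=[np.pi,0,p[2]+np.pi/2]
W=lambda x,y,z: j2w(p,[(x,y,z-D)])[0].tolist()
J=lambda: (w2j(p,robot.current_tcp_pos())[0]+[0,0,D]).round(1)
robot.move_ptp(W(-50,-213,110),O)
robot.move_linear(W(-50,-213,48),O,speed=120)
f0=robot.current_contact_force()
im=robot.get_image("scene")["img"][180:280,320:440]
cv2.imwrite("pics/t5.png",cv2.resize(im,None,fx=6,fy=6,interpolation=cv2.INTER_CUBIC))
print(J(),robot.current_t())
```

```text
[ -49.3 -213.1   48.7] 19.9583
```

View pics/t5.png

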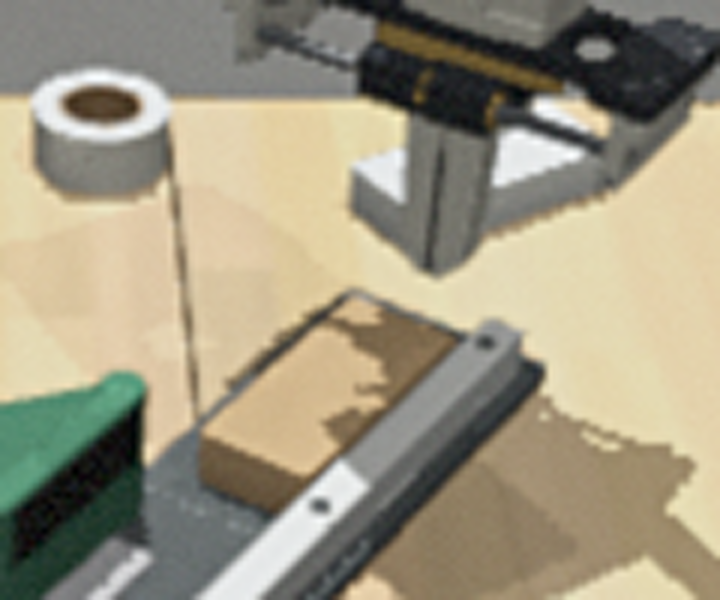

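Run:
```python
from h import *; from bench import robot
p=np.load("pose.npy"); O=[np.pi,0,p[2]+np.pi/2]
W=lambda x,y,z: j2w(p,[(x,y,z-D)])[0].tolist()
J=lambda: (w2j(p,robot.current_tcp_pos())[0]+[0,0,D]).round(1)
print([((proj("scene",j2w(p,[(-49,-213,z)]))[0]-[320,180]+.5)*6).round() for z in(48,80)])
f0=robot.current_contact_force()
print(robot.move_linear(W(-50,-213,3),O,speed=25,f_stop=3),J(),robot.current_contact_force()-f0,robot.current_t())
im=robot.get_image("scene")["img"][180:280,320:440]
cv2.imwrite("pics/t6.png",cv2.resize(im,None,fx=6,fy=6,interpolation=cv2.INTER_CUBIC))
```

```text
[array([436., 270.]), array([444., 206.])]
True [ -50.1 -213.    11.9] [0.27958659 1.8285297  5.11314764] 21.2667
```

View pics/t6.png

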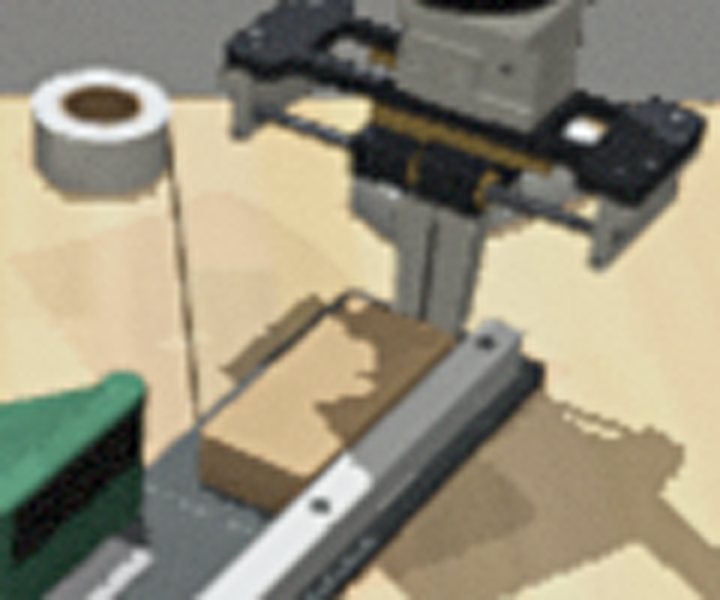

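The bed touch gives 32 mm exactly. I'll raise to 8 mm above the bed and push the block along the fence.

Run:
```python
from h import *; from bench import robot
p=np.load("pose.npy"); O=[np.pi,0,p[2]+np.pi/2]
W=lambda x,y,z: j2w(p,[(x,y,z-D)])[0].tolist()
J=lambda: (w2j(p,robot.current_tcp_pos())[0]+[0,0,D]).round(1)
robot.move_linear(W(-49,-213,21),O,speed=40)
f0=robot.current_contact_force()
print(robot.move_linear(W(-49,-130,21),O,speed=40,f_stop=6),J(),robot.current_contact_force()-f0,robot.current_t())
im=robot.get_image("scene")["img"][180:300,290:434]
cv2.imwrite("pics/t7.png",cv2.resize(im,None,fx=5,fy=5,interpolation=cv2.INTER_CUBIC))
```

```text
False [ -49.  -130.1   21. ] [-0.05749784 -0.44342626  0.22067406] 23.9333
```

View pics/t7.png

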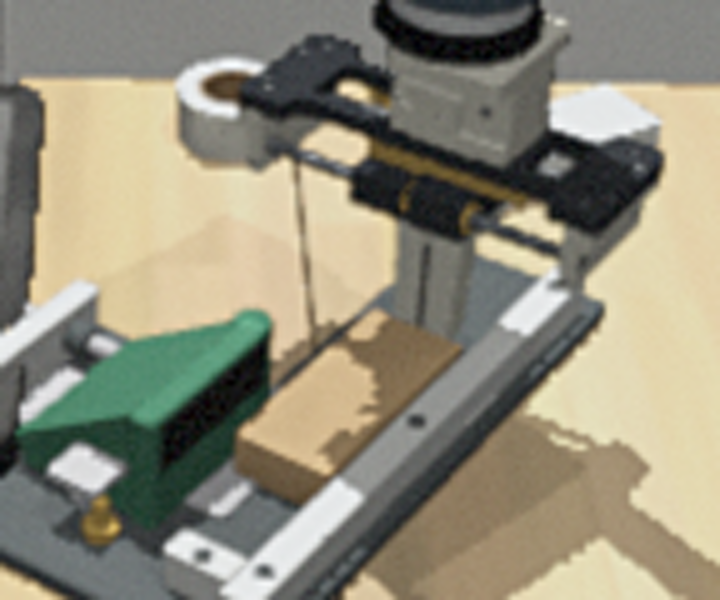

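The block is sliding straight along the fence, and its front end is entering the bay. I'll push on to the stop.

Run:
```python
from h import *; from bench import robot
p=np.load("pose.npy"); O=[np.pi,0,p[2]+np.pi/2]
W=lambda x,y,z: j2w(p,[(x,y,z-D)])[0].tolist()
J=lambda: (w2j(p,robot.current_tcp_pos())[0]+[0,0,D]).round(1)
f0=robot.current_contact_force()
print(robot.move_linear(W(-49,-80,21),O,speed=40,f_stop=6),J(),robot.current_contact_force()-f0)
print(robot.move_linear(W(-49,-58,21),O,speed=20,f_stop=5),J(),robot.current_contact_force()-f0,robot.current_t())
im=robot.get_image("scene")["img"][180:300,290:434]
cv2.imwrite("pics/t8.png",cv2.resize(im,None,fx=5,fy=5,interpolation=cv2.INTER_CUBIC))
```

```text
False [-49.  -80.1  21. ] [-1.14524614 -0.16055767  0.6344536 ]
True [-49.1 -67.   20.9] [-0.79567838 -2.3727928   1.0283679 ] 26.0917
```

View pics/t8.png

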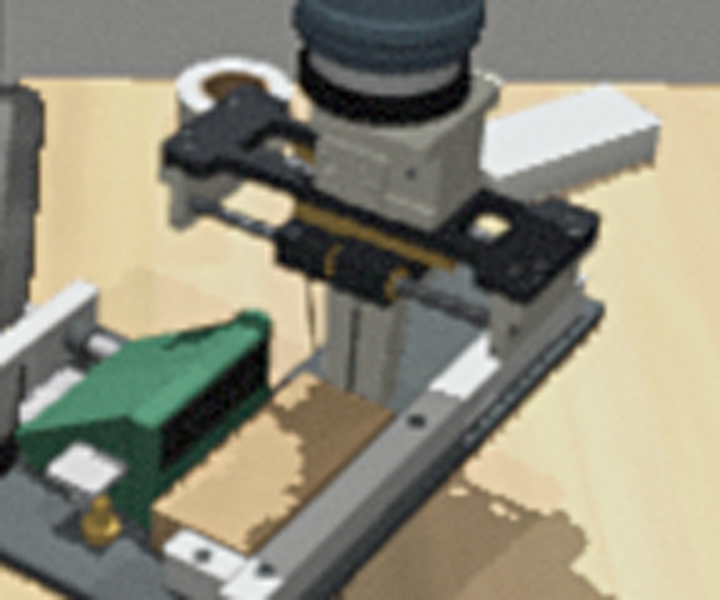

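It stopped at y -67, as predicted, with the block's end at the stop. I'll back off, lift clear and check.

Run:
```python
from h import *; from bench import robot
p=np.load("pose.npy"); O=[np.pi,0,p[2]+np.pi/2]
W=lambda x,y,z: j2w(p,[(x,y,z-D)])[0].tolist()
robot.move_linear(W(-49,-90,21),O,speed=50)
robot.move_linear(W(-49,-120,150),O,speed=130)
robot.move_ptp(W(-120,-330,190),O)
im=robot.get_image("scene")["img"][180:300,290:434]
cv2.imwrite("pics/f1.png",cv2.resize(im,None,fx=5,fy=5,interpolation=cv2.INTER_CUBIC))
full=robot.get_image("top")["img"]; cv2.imwrite("pics/f3.png",full)
im=cv2.resize(full,None,fx=5,fy=5,interpolation=cv2.INTER_CUBIC)
for P,c in(([(-72.5,-58,37),(-72.5,62,37),(-22.5,62,37),(-22.5,-58,37)],(0,0,255)),([(-19,-45,74),(-19,55,74)],(255,0,0))):
    cv2.polylines(im,[((proj("top",j2w(p,P))+.5)*5).astype(int)],True,c,1)
cv2.imwrite("pics/f2.png",im[840:1400,1220:2000]); print(robot.current_t(),robot.current_contact_force())
```

```text
28.9167 [ 0.04902646 -0.20235549 -0.484669  ]
```

View pics/f1.png

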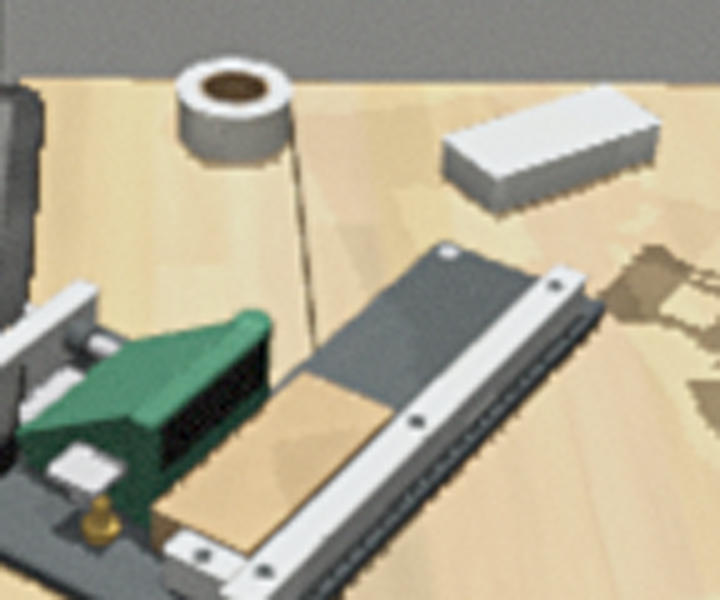

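View pics/f2.png

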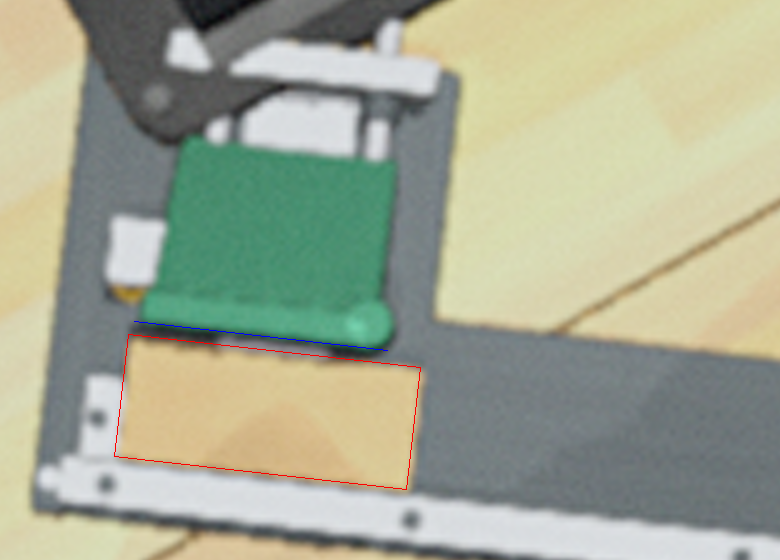

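View pics/f3.png

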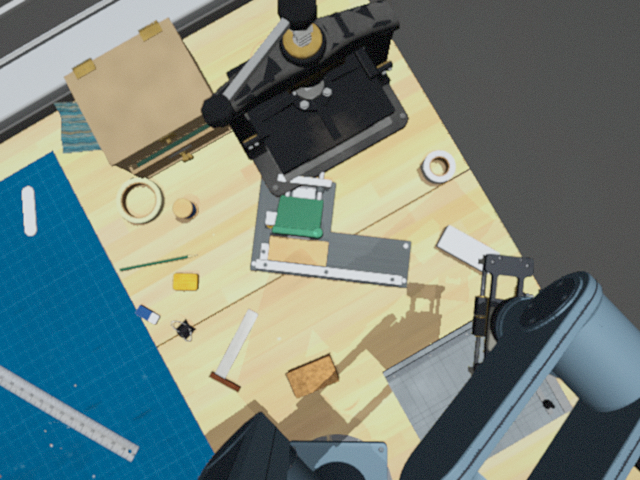

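The block's end is flush with the end stop and it lies along the fence. The jaw is held on its pin, the bystanders are at their original pixels, and the arm is clear.

```bash
python3 -c "
from bench import robot
robot.hand_in(); print(robot.current_t())"
```

```text
the job is handed in; nothing more can be done
the job is handed in; nothing more can be done
```

The job is done and handed in, about 29 s into the 56 s allowed. No verdict is reported, so the results below are my own checks.

**What I did:** I pushed the jaw 41.8 mm back with the closed fingertips, until the arm stalled at the end of its travel. I let it return and it latched on the stop pin. I then slid the maple block along the fence until the tool stopped on the force limit at y -67 mm, where I expected it with the block's end against the stop. Then I backed off and lifted the arm clear.

**Last checks:**
- **Jaw:** both camera pictures show it held on its pin, about 24 mm open.
- **Block:** it lies flat along the fence with its end at the end stop. The overlay agreed to about 2 mm.
- **Things around the jig:** the spool, tape roll and wax are at their original pixels.
- **Robot:** the remaining force reading was about 0.5 N, which is the usual drift with the arm in free air.

**What disagreed:** the real fingertip is 32 mm higher than the reported TCP height. My first push therefore passed over the jaw without touching it. I measured the offset by touching the fence top and then the bed lightly, about 5 N each. Both gave 32 mm, and I corrected for it from then on.

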